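# Slide the shelf plate out over the tube rack to the gauge post and hold it there

### The arm

A 7-joint arm with a two-finger parallel gripper is mounted at the origin on a cart in front of the work surface, level with it; the furniture and walls round the work are solid. World frame = base frame: x ahead of the robot, y to its left, z up, the work surface at z = 0. Lengths are in m, angles in rad, forces in N, time in s.
With the tool pointing down it reaches from about 0.4 to 0.875 m from the base axis. Payload 19.3 kg.
Tool frame: the origin (TCP) lies midway between the tips of the shut fingers; the grasp point (between the pads) lies 19 mm behind it; z points along the fingers, y is the line along which they close (so a half turn about z gives the same grasp; the last joint's range is limited). The gripper opens to 85 mm and grips with 20 to 120 N. Pads are 22 mm wide; open, the fingers measure 114 mm over their backs; the gripper's body (76 mm by 85 mm) begins 54 mm behind the grasp point. The pads swing forward as they close: fully open they stand 13 mm farther back than shut.
Start: joints at [1.243, 0.521, -0.036, 1.599, 0.021, 1.021, -0.113], TCP at [0.159, -0.604, 0.231] pointing down, gripper open.
Joint ranges: [-2.91, 2.91], [-0.3, 2.13], [-1.5, 1.42], [0.17, 2.43], [-1.26, 4.41], [0.16, 1.93], [-2.52, 2.52]. Speed limits (rad/s): [1.89, 1.89, 2.39, 2.39, 3.01, 3.01, 3.01].

### API

Orientations are given as [roll, pitch, yaw] about the fixed x, y, z axes, in that order (R = Rz(yaw) Ry(pitch) Rx(roll)).
In Python, from workcell import bot gives the robot as it stands.
- The arm moves only by the tool jog_arm, called after "Call:" by a JSON object that holds its "api" and its "payload", one argument or row to a line. Schema: {"type":"object","properties":{"offsets":{"type":"array","items":{"type":"number"},"minItems":7,"maxItems":35},"clamp_n":{"type":"number"},"only":{"type":"string"},"quiet":{"type":"boolean"},"lines":{"type":"string"}},"required":["offsets"],"additionalProperties":false}. offsets is one flat list of numbers that holds 1 to 5 rows one after another, with no inner brackets; each row has 7 numbers: the finger opening in m, then dx, dy, dz in a scale on which 1.0 is 800 mm, then a rotation vector rx, ry, rz in fractions of the full range, 1 being pi/2 rad; each row is the pose to reach, as a shift and turn from the pose commanded when the call began, along the tool's axes at that moment; what a row does not reach only later rows make up. A row lasts 1/8 s, in which the tool goes at most 0.0625 m and 0.188 rad, less where a joint would pass 70% of its speed; a pose out of reach is approached as far as the arm can. The fingers move at their own pace and stop on an object; clamp_n is the grip in N (left out, the last holds). Time passes only in rows, so rows that do not move let the fingers close. The tool returns the time, the measured TCP pose, the force, the opening and the grip force at its end. only (a regular expression) keeps the lines of the reply that match it, lines (a string "A,B") keeps lines A to B, and quiet returns only ok. No shift or turn number may pass 1 either way. Input that does not fit is refused with a message, and nothing moves.
- bot.observe(): the state, without advancing time (a new reading comes with each control period).
- bot.grab_frame(name): name is "side" or "top"; returns the picture (480x640x3 uint8, blue, green, red); there is no depth.
- bot.calibration(name): a dict with "vfov" (degrees; the focal length in pixels is half the picture's height over the tangent of half this angle, whatever the lens; pixels are square), "cx", "cy" (the principal point, pixels), "dist_coeffs" ([k1, k2, p1, p2, k3] as OpenCV has them; the pictures are not rectified), "eye" and "attitude" of the camera in the world. Camera axes: x right, y down, z forward; pixel columns grow to the right and rows downward; lengths in m; the calibration is good to about 2 mm. A picture is of the moment at which its call begins. calibration takes no time and is no camera call.
- bot.job_done(): hands the job in; it is judged then, once.
The state is a dict: "clock": time; "qpos": joint angles; "qd": joint speeds; "joint_efforts": joint torques, N m; "position": TCP position; "tool_rot": TCP orientation; "force": force on the tool from outside, world axes, zero at the start; "moment": the same for the moment, N m; "grip_width": finger opening in m; "finger_force": force on a finger pad.
Only numpy, scipy, OpenCV 4.12 (cv2) and the standard library are available. Lean on these libraries where they do the work, as an engineer would, in place of code of your own. Each camera call takes 0.05 s, during which the arm holds its last target. There are 200 camera calls.

### The job

The steel plate lying on the narrow stand is to be clamped as a shelf over the tube rack that stands close beside the stand, on its left or its right (not the one at the back of the bench). Slide the plate lengthwise along the stand towards the rack's side, without lifting it off, until its leading end is level with the pointer of the gauge post on that side; so far out it tips if left alone, so finish while still holding it there, flat on the stand and in line with it, for a colleague to clamp. Leave the rack, the pink tip box and the timer where they are.

Things in the scene. Friction and masses are not known exactly. Their poses are not given: they have to be found in the camera images.
- stand: Fixed stand, origin on the bench under its centre; x across, y along it (to the robot's left), z up; turned up to 0.2 rad. Foot 100 (x) x 90 (y) x 12 mm, column 22 x 70 mm, head rail 34 (x) x 90 (y) x 20 mm, flat top at z = 120 mm. The rail is narrower than the plate: fingers on the plate's long edges pass 8 mm clear of it.
- plate: Loose steel plate 50 (x) x 200 (y) x 10 mm with four 14 mm holes, 0.24 to 0.36 kg, flat on the stand's rail, centred within 8 mm: some 55 mm overhang at either end. Origin: centre of its underside; y lengthwise. Tips once its centre is over 45 mm from the stand's centre; the pointers need 55 to 77 mm. Pinch it across its 50 mm width, best at the trailing end.
- plate_left_end (a point): Top edge of the plate's left (+y) end, mid-width: [0, 100, 10] mm from the plate's origin.
- plate_right_end (a point): Top edge of the plate's right (-y) end, mid-width: [0, -100, 10] mm from the plate's origin.
- post_left_tip (a point): Pointer tip of the left gauge post, axes parallel to the stand's. The post is a fixed 8 mm steel rod, 147 mm high on a 34 mm round foot, on the far side of the plate's path; at 130 mm height its 26 mm pointer points square at the plate's line and ends 66 mm from it. 155 to 177 mm along y from the stand's centre, each post on its own.
- post_right_tip (a point): Tip of the pointer of the right gauge post, alike, on the stand's right (-y) side.
- tube_rack: Blue 40-hole tube rack, 139 (x) x 95 (y) x 48 mm, loose, close on the left or right of the stand, under the line of the plate (another like it at the back wall has no part), its centre about 105 mm from the stand's centre. Origin: centre of its underside. Its side is the side to slide towards (+y of the stand: left).
- tip_box: Pink closed pipette tip box, 116 (x) x 85 (y) x 78 mm, loose, on the other side of the stand, its centre about 105 mm from the stand's centre. Origin: centre of its underside. A bystander.
- timer: White bench timer lying on its back, 62 x 66 x 19 mm, loose, on the robot's side of the stand. Origin: centre of its underside. A bystander.

How it is judged:
On the way:
1. the plate has been slid 20 mm or more out to the rack's side, lying on the stand (((y of tube_rack in the frame of stand above 0 m and y of plate in the frame of stand above 0.02 m) or (y of tube_rack in the frame of stand below 0 m and y of plate in the frame of stand below -0.02 m)) and z of plate in the frame of stand between 0.115 and 0.125 m and contact force between plate and stand above 0.1 N), for 0.1 s.
At the end, for the whole second after the job is handed in: Plate end on the rack's side level with that side's pointer within 6 mm; plate resting on the rail within 5 mm, held by the fingers (over 1 N), level within 0.06 rad, in line with the stand within 0.1 rad and 12 mm, at rest, touching neither rack nor tip box (((y of tube_rack in the frame of stand above 0 m and y of plate_left_end in the frame of post_left_tip between -0.006 and 0.006 m) or (y of tube_rack in the frame of stand below 0 m and y of plate_right_end in the frame of post_right_tip between -0.006 and 0.006 m)) and contact force between the fingers and plate above 1 N and contact force between plate and stand above 0.1 N and contact force between plate and tube_rack below 0.05 N and contact force between plate and tip_box below 0.05 N and angle between plate's own z axis and vertical below 0.06 rad and angle between the y axis of plate and the y axis of stand, either way round below 0.1 rad and x of plate in the frame of stand between -0.012 and 0.012 m and z of plate in the frame of stand between 0.115 and 0.125 m and linear speed of plate below 0.02 m/s); the arm keeps its last pose, push and grip.
It fails at once if the plate tips by more than 0.15 rad (angle between plate's own z axis and vertical above 0.15 rad).
It fails at once if the plate is lifted more than 12 mm off the stand or falls from it (z of plate in the frame of stand above 0.132 m or z of plate in the frame of stand below 0.1 m).
It fails at once if the plate is slid more than 40 mm out to the side without the rack ((y of tube_rack in the frame of stand above 0 m and y of plate in the frame of stand below -0.04 m) or (y of tube_rack in the frame of stand below 0 m and y of plate in the frame of stand above 0.04 m)).
It fails at once if the tube rack, tip box or timer is moved by more than 15 mm (distance of any of tube_rack, tip_box, timer from where it was at the start of the episode above 0.015 m).
It also fails if it takes over 32 s, if anything falls off the work surface, if the arm or the gripper's body presses on something with over 40 N, if the wrist force passes 120 N, or if a joint passes its speed limit or range.

## Working session

There is one attempt and no reset: what is moved stays moved. The work goes in short steps, Python scripts to look and compute and a tool call to move; the robot and the scene stay as the last step left them, time stands still between calls to the robot, and variables do not carry over. Pictures are saved under pics/ and viewed, at most 10 in all, crops included, and the job is handed in when it is done.

```bash
ls; mkdir -p pics; python3 - <<'E'
from workcell import bot
import cv2
for n in("side","top"):
    cv2.imwrite(f"pics/{n}0.png",bot.grab_frame(n)); print(n,bot.calibration(n))
print(bot.observe())
E
```

```text
pics
workcell.py
side {'vfov': 46.52797809423092, 'cx': 320.13071016838705, 'cy': 228.3035598459474, 'dist_coeffs': array([-0.10876731,  0.        ,  0.        ,  0.        ,  0.        ]), 'eye': array([0.55319835, 0.67921341, 0.81160264]), 'attitude': array([-2.25053187,  0.01649173,  3.09136108])}
top {'vfov': 53.25211181457555, 'cx': 327.73134541541333, 'cy': 236.6104711797301, 'dist_coeffs': array([0.0095498, 0.       , 0.       , 0.       , 0.       ]), 'eye': array([ 0.39583623, -0.17838405,  0.94201107]), 'attitude': array([-2.98130449, -0.00898903, -1.57000512])}
{'clock': 0.1, 'qpos': array([ 1.24274044,  0.52197512, -0.03633435,  1.59994937,  0.02118539,
        1.02111675, -0.11281023]), 'qd': array([-0.00073051, -0.0014422 , -0.00035786, -0.00150396,  0.00015502,
       -0.00069255, -0.00076851]), 'joint_efforts': array([ 3.14862569e-03, -9.28480554e+01,  1.98297814e+00, -3.70537126e+01,
        1.79992011e-02,  5.32526712e-03, -6.61808622e-05]), 'position': array([ 0.15927469, -0.6040426 ,  0.23077089]), 'tool_rot': array([-3.14053006e+00,  5.93967096e-05,  2.57833037e-01]), 'force': array([ 0.23812906, -0.37702479, -0.31685182]), 'moment': array([-0.01582314,  0.05246851,  0.02705772]), 'finger_force': 0.0, 'grip_width': 0.08522788833644014}
```

View pics/side0.png

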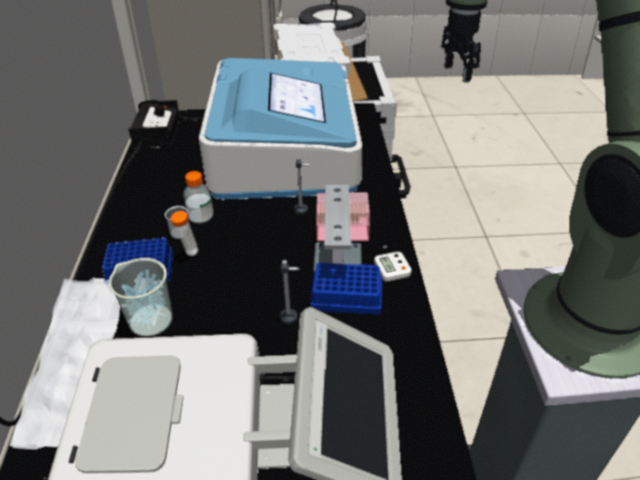

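View pics/top0.png

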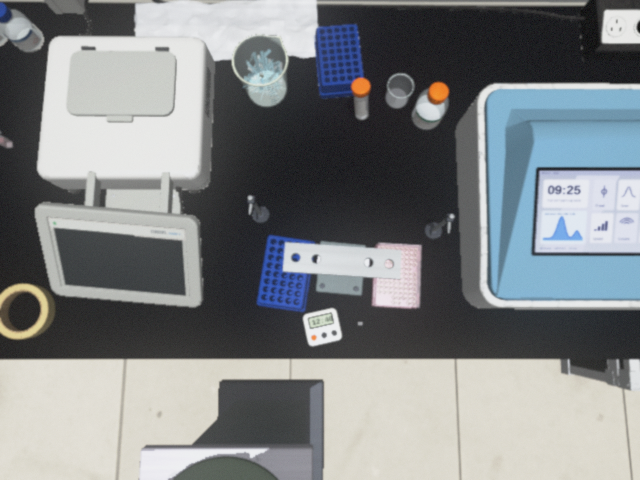

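The top view shows the rack left of the stand (blue, around (285,272)), the tip box on the right (397,275), the plate from (284,258) to (402,263), and the pointer tips near (250,200) and (451,215). So the slide is towards +y. I'll zoom in to measure.

```bash
python3 - <<'E'
import cv2
a=cv2.imread("pics/top0.png")[180:330,235:465]
cv2.imwrite("pics/topc.png",cv2.resize(a,None,fx=3.4,fy=3.4,interpolation=cv2.INTER_CUBIC))
b=cv2.imread("pics/side0.png")[150:330,265:425]
cv2.imwrite("pics/sidec.png",cv2.resize(b,None,fx=3.3,fy=3.3,interpolation=cv2.INTER_CUBIC))
E
```

```text
(no output)
```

View pics/topc.png

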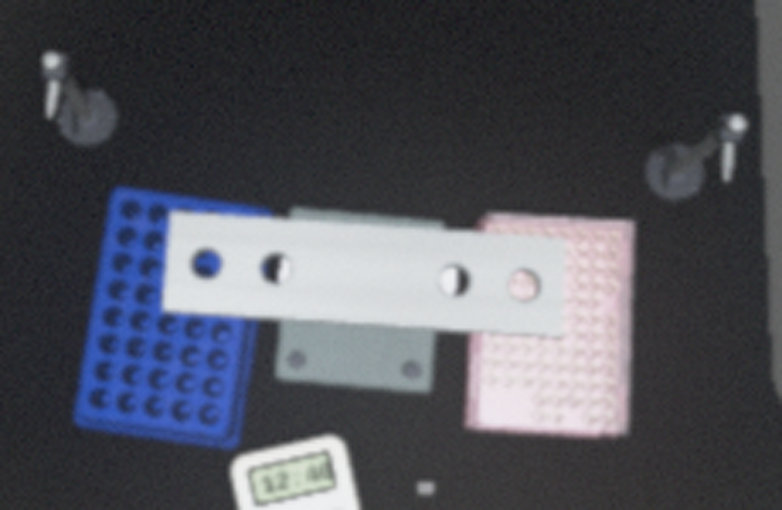

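View pics/sidec.png

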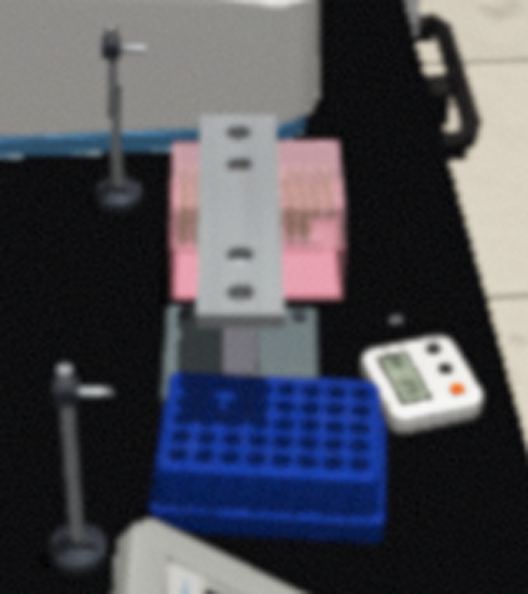

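```bash
cat > h.py <<'E'
import numpy as np,cv2
from scipy.spatial.transform import Rotation as R
from workcell import bot
def ray(n,uv):
    c=bot.calibration(n);f=240/np.tan(np.radians(c['vfov']/2))
    K=np.array([[f,0,c['cx']],[0,f,c['cy']],[0,0,1]])
    p=cv2.undistortPoints(np.array(uv,float).reshape(-1,1,2),K,c['dist_coeffs']).reshape(-1,2)
    return c['eye'],np.c_[p,np.ones(len(p))]@R.from_euler('xyz',c['attitude']).as_matrix().T
def at(n,uv,z):
    e,d=ray(n,uv);return e+d*((z-e[2])/d[:,2])[:,None]
def un(c,s,o):return (np.array(c,float)+.5)/s-.5+np.array(o)
def tri(uvt,uvs):
    e1,d1=ray('top',[uvt]);e2,d2=ray('side',[uvs]);A=np.c_[d1[0],-d2[0]]
    t=np.linalg.lstsq(A,e2-e1,rcond=None)[0];a,b=e1+d1[0]*t[0],e2+d2[0]*t[1];return (a+b)/2,np.linalg.norm(a-b)
E
python3 - <<'E'
from h import *
np.set_printoptions(precision=4,suppress=True)
T=lambda c:un(c,3.4,(235,180));S=lambda c:un(c,3.3,(265,150))
P=at('top',T([(167,211),(565,236),(562,334),(162,311)]),.13)
F=at('top',T([(290,207),(443,220),(431,391),(276,377)]),.012)
for n,q in(('plate',P),('foot',F)):
    print(n,q[:,:2].tolist(),'c',q.mean(0),'sides',[round(float(np.linalg.norm(q[i]-q[i-1])),4) for i in range(4)])
    for a,b in((0,1),(3,2)):
        d=q[a]-q[b];print(' yaw of y axis',np.arctan2(-d[0],d[1]))
print('tips',at('top',T([(52,117),(727,181)]),.13))
print('tip side',at('side',S([(112,392),(146,47)]),.13))
print('plate side L corners, R corners',at('side',S([(196,314),(285,316),(201,115),(277,115)]),.13))
print(tri(T((52,117)),S((112,392))))
E
```

```text
plate [[0.5181144017115198, -0.11023502140827746], [0.5058084236485428, -0.31081409729746245], [0.4564779443560699, -0.30814334733016835], [0.46764349338863564, -0.10852474161859405]] c [ 0.487  -0.2094  0.13  ] sides [0.0505, 0.201, 0.0494, 0.1999]
 yaw of y axis -0.06127544700423448
 yaw of y axis -0.05587618652619607
foot [[0.5383731063860078, -0.17132238866797236], [0.5309679415209547, -0.2597249862662256], [0.43282977177899534, -0.2517549620233941], [0.4406261620255569, -0.16370043949909951]] c [ 0.4857 -0.2116  0.012 ] sides [0.098, 0.0887, 0.0985, 0.0884]
 yaw of y axis -0.08357126851850621
 yaw of y axis -0.08831019991643008
tips [[ 0.5663 -0.0511  0.13  ]
 [ 0.5341 -0.3937  0.13  ]]
tip side [[ 0.5662 -0.0525  0.13  ]
 [ 0.5359 -0.398   0.13  ]]
plate side L corners, R corners [[ 0.5172 -0.1141  0.13  ]
 [ 0.467  -0.1088  0.13  ]
 [ 0.5029 -0.3127  0.13  ]
 [ 0.4535 -0.3091  0.13  ]]
(array([ 0.5661, -0.0513,  0.1311]), np.float64(0.00011422943514714604))
```

The plate measures 50 x 200 mm, the foot about 99 x 89 mm, and the left pointer 66 mm off the stand's line, so all three check out. Stand centre is (0.486, -0.212) with yaw about -0.088. Plate yaw is about -0.065, and the slide needed is about 64.5 mm. First I go to a waypoint clear of the instrument on the right.

Units first: shifts go in shares of 800 mm and turns go in shares of pi/2 rad. So 0.235 m / 0.8 = 0.2938, -0.221 m / 0.8 = -0.2763, -0.9 rad / 1.5708 = -0.573.

Call:
{"api": "jog_arm", "payload": {
  "offsets": [0.085,0.0625,-0.0588,0,0,0,-0.1146,0.085,0.125,-0.1175,0,0,0,-0.2292,0.085,0.1813,-0.17,0,0,0,-0.3438,0.085,0.2375,-0.2238,0,0,0,-0.4584,0.085,0.2938,-0.2763,0,0,0,-0.573],
  "clamp_n": 40
}}

```text
clock: 0.72
position: [0.3255, -0.3375, 0.2313]
tool_rot: [3.142, 0.0, 1.164]
force: [0.4, -0.3, 0.2]
grip_width: 0.0848
finger_force: 0.0
```

```bash
cat > go.py <<'E'
import sys
from h import *
x,y,z,yaw=map(float,sys.argv[1:])
s=bot.observe();M=R.from_euler('xyz',s['tool_rot']);D=R.from_euler('xyz',[np.pi,0,yaw])
print('pos',s['position'].round(4),'rot',s['tool_rot'].round(4),'shift',M.inv().apply(np.array([x,y,z])-s['position']).round(4),'rv',(M.inv()*D).as_rotvec().round(4),'q7',s['qpos'][6].round(3),'t',s['clock'])
E
python3 go.py .482 -.2975 .2 1.496
```

```text
pos [ 0.3255 -0.3375  0.2313] rot [3.1415e+00 2.0000e-04 1.1636e+00] shift [0.0987 0.1279 0.0313] rv [ 0.000e+00  2.000e-04 -3.324e-01] q7 0.143 t 0.725
```

In the tool's units: 0.126 m / 0.8 = 0.1575, 0.091 m / 0.8 = 0.1138, -0.338 rad / 1.5708 = -0.2152.

Call:
{"api": "jog_arm", "payload": {
  "offsets": [0.085,0.0375,0.0525,0,0,0,-0.0764,0.085,0.075,0.105,0.0188,0,0,-0.1528,0.085,0.1138,0.1575,0.0375,0,0,-0.2152,0.085,0.1138,0.1575,0.0375,0,0,-0.2152,0.085,0.1138,0.1575,0.0375,0,0,-0.2152]
}}

```text
clock: 1.35
position: [0.4763, -0.3065, 0.2009]
tool_rot: [-3.141, -0.0, 1.495]
force: [-0.7, -0.5, 0.0]
grip_width: 0.0848
finger_force: 0.0
```

```bash
python3 go.py .482 -.2975 .104 1.496
python3 - <<'E'
from h import *
a=bot.grab_frame('top')[180:330,235:465]
cv2.imwrite("pics/top1.png",cv2.resize(a,None,fx=3.4,fy=3.4,interpolation=cv2.INTER_CUBIC))
E
```

```text
pos [ 0.4763 -0.3065  0.2009] rot [-3.1405e+00 -3.0000e-04  1.4953e+00] shift [0.0094 0.0051 0.0969] rv [-0.001  -0.0003 -0.0007] q7 0.174 t 1.35
```

View pics/top1.png

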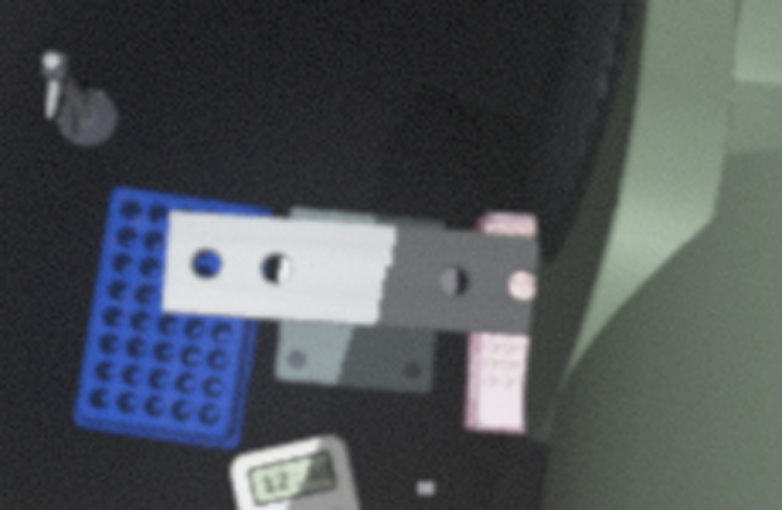

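The arm hides the plate's right end. The left end (165,211)-(162,311) and the pointer stay visible, so I can still track the slide. Descending.

In the tool's units: 0.05 m / 0.8 = 0.0625, 0.03 m / 0.8 = 0.0375.

Call:
{"api": "jog_arm", "payload": {
  "offsets": [0.085,0.0113,0.0063,0.0125,0,0,0,0.085,0.0113,0.0063,0.0375,0,0,0,0.085,0.0113,0.0063,0.0625,0,0,0,0.085,0.0113,0.0063,0.0625,0,0,0,0.085,0.0113,0.0063,0.0625,0,0,0]
}}

```text
clock: 2.02
position: [0.4826, -0.2979, 0.1519]
tool_rot: [3.141, 0.0, 1.496]
force: [0.2, -0.1, 0.2]
grip_width: 0.0851
finger_force: 0.0
```

```bash
python3 go.py .482 -.2975 .104 1.496
```

```text
pos [ 0.4826 -0.2979  0.1519] rot [3.1410e+00 2.0000e-04 1.4955e+00] shift [ 0.0004 -0.0007  0.0479] rv [ 0.0006  0.0002 -0.0005] q7 0.121 t 2.025
```

In the tool's units: 0.047 m / 0.8 = 0.0588, 0.04 m / 0.8 = 0.05.

Call:
{"api": "jog_arm", "payload": {
  "offsets": [0.085,0,-0.0013,0.025,0,0,0,0.085,0,-0.0013,0.05,0,0,0,0.085,0,-0.0013,0.0588,0,0,0,0.085,0,-0.0013,0.0588,0,0,0]
}}

```text
clock: 2.52
position: [0.4816, -0.2979, 0.1047]
tool_rot: [3.141, 0.0, 1.496]
force: [-0.1, 1.1, -0.6]
grip_width: 0.085
finger_force: 0.0
```

Call:
{"api": "jog_arm", "payload": {
  "offsets": [0.06,0,0,0,0,0,0,0.045,0,0,0,0,0,0,0.04,0,0,0,0,0,0,0.04,0,0,0,0,0,0,0.04,0,0,0,0,0,0],
  "clamp_n": 40
}}

```text
clock: 3.15
position: [0.4817, -0.2981, 0.1046]
tool_rot: [3.141, 0.0, 1.496]
force: [-1.2, -0.8, 5.4]
grip_width: 0.0493
finger_force: 41.7
```

```bash
python3 go.py .482 -.2975 .104 1.496
python3 - <<'E'
from h import *
b=bot.grab_frame('side')[150:330,265:425]
cv2.imwrite("pics/side1.png",cv2.resize(b,None,fx=3.3,fy=3.3,interpolation=cv2.INTER_CUBIC))
E
```

```text
pos [ 0.4817 -0.2981  0.1046] rot [3.1410e+00 4.0000e-04 1.4956e+00] shift [0.0006 0.0003 0.0006] rv [ 0.0006  0.0004 -0.0004] q7 0.088 t 3.15
```

View pics/side1.png

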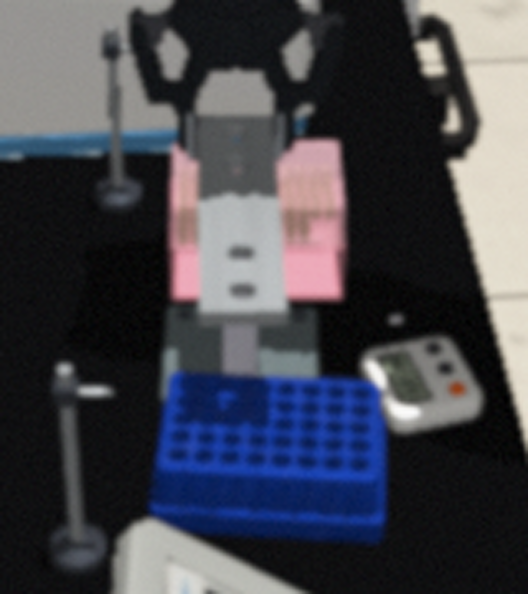

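The plate is gripped (42 N, opening 49 mm) and lies flat; nothing else has moved. Now I slide most of the way along the stand.

In the tool's units: 0.028 m / 0.8 = 0.035, 0.022 m / 0.8 = 0.0275, 0.01 rad / 1.5708 = 0.0064.

Call:
{"api": "jog_arm", "payload": {
  "offsets": [0.04,0.0075,0,0,0,0,0,0.04,0.0175,0,0,0,0,0.0019,0.04,0.0275,0,0,0,0,0.0038,0.04,0.035,0,0,0,0,0.0064,0.04,0.035,0,0,0,0,0.0064]
}}

```text
clock: 3.82
position: [0.4841, -0.2706, 0.1051]
tool_rot: [3.14, 0.001, 1.485]
force: [-1.0, -3.3, 12.2]
grip_width: 0.0492
finger_force: 42.3
```

Call:
{"api": "jog_arm", "payload": {
  "offsets": [0.04,0.0088,0,0,0,0,0,0.04,0.0188,0,0,0,0,0,0.04,0.0288,0,0,0,0,0,0.04,0.035,0,0,0,0,0,0.04,0.035,0,0,0,0,0]
}}

```text
clock: 4.45
position: [0.4865, -0.2429, 0.1052]
tool_rot: [3.14, 0.002, 1.485]
force: [-1.9, -5.0, 13.3]
grip_width: 0.0492
finger_force: 42.5
```

```bash
python3 - <<'E'
from h import *
a=bot.grab_frame('top')[180:330,235:465]
b=bot.grab_frame('side')[225:330,265:425]
A=cv2.resize(a[:150,:118],None,fx=3.4,fy=3.4,interpolation=cv2.INTER_CUBIC)
B=cv2.resize(b[:,:110],None,fx=3.4,fy=3.4,interpolation=cv2.INTER_CUBIC)
C=np.zeros((510,A.shape[1]+B.shape[1],3),np.uint8);C[:A.shape[0],:A.shape[1]]=A;C[:B.shape[0],A.shape[1]:]=B
print(A.shape,B.shape);cv2.imwrite("pics/both2.png",C)
s=bot.observe();print(s['position'],s['tool_rot'],s['force'],s['moment'],s['grip_width'],s['finger_force'])
E
```

```text
(510, 401, 3) (357, 374, 3)
[ 0.48648724 -0.24291774  0.1051687 ] [3.14000210e+00 1.41779111e-03 1.48536518e+00] [-1.39433336 -4.10301806 14.10362326] [-0.72050863  0.43586393  0.06549966] 0.04936788685031341 42.59647786617279
```

View pics/both2.png

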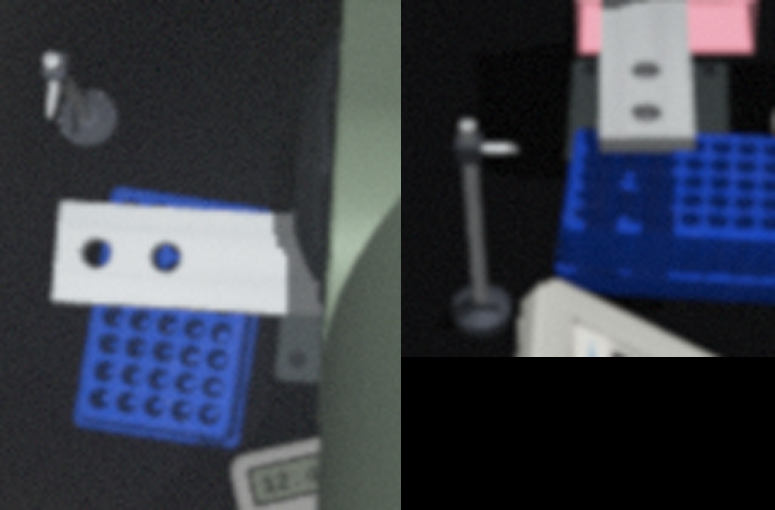

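```bash
python3 - <<'E'
from h import *
T=lambda c:un(c,3.4,(235,180));S=lambda c:un(c,3.4,(265,225))
u=np.array([.088,.996,0])
P=at('top',T([(61,201),(52,300),(51,117)]),.13);Q=at('side',S([(199,138),(294,140),(117,148)]),.13)
e=at('top',T([(61,201),(279,213)]),.13);f=e[0]-e[1]
for p in(P,Q):print(p[:,:2].round(4).tolist(),'remaining',(p[2]-p[:2].mean(0))@u, 'mid',p[:2].mean(0))
print('plate yaw edge',np.arctan2(-f[0],f[1]))
E
```

```text
[[0.5231, -0.0568], [0.4731, -0.0536], [0.5663, -0.0506]] remaining 0.010578174815615177 mid [ 0.4980818 -0.0551737  0.13     ]
[[0.5219, -0.0579], [0.472, -0.053], [0.5654, -0.0531]] remaining 0.008322897454945938 mid [ 0.49696969 -0.05545075  0.13      ]
plate yaw edge -0.05348599223623484
```

Both cameras agree: about 9.5 mm left, and the plate is in line with the stand to within 2 mm at its end.

In the tool's units: 0.0097 m / 0.8 = 0.0121, 0.008 m / 0.8 = 0.01.

Call:
{"api": "jog_arm", "payload": {
  "offsets": [0.04,0.005,0,0,0,0,0,0.04,0.01,0,0,0,0,0,0.04,0.0121,0,0,0,0,0,0.04,0.0121,0,0,0,0,0,0.04,0.0121,0,0,0,0,0]
}}

```text
clock: 5.18
position: [0.4872, -0.2339, 0.1052]
tool_rot: [3.14, 0.002, 1.485]
force: [0.2, -7.5, 13.0]
grip_width: 0.049
finger_force: 42.5
```

```bash
python3 - <<'E'
from h import *
a=bot.grab_frame('top')[180:330,235:465]
b=bot.grab_frame('side')[225:330,265:425]
A=cv2.resize(a[:150,:118],None,fx=3.4,fy=3.4,interpolation=cv2.INTER_CUBIC)
B=cv2.resize(b[:,:110],None,fx=3.4,fy=3.4,interpolation=cv2.INTER_CUBIC)
C=np.zeros((510,A.shape[1]+B.shape[1],3),np.uint8);C[:A.shape[0],:A.shape[1]]=A;C[:B.shape[0],A.shape[1]:]=B
cv2.imwrite("pics/both3.png",C)
s=bot.observe();print(s['qd'].round(4),s['moment'])
E
```

```text
[-0.0005 -0.0006  0.0001 -0.0007 -0.0016  0.0006  0.0012] [-1.54428325  0.42829409  0.08556505]
```

View pics/both3.png

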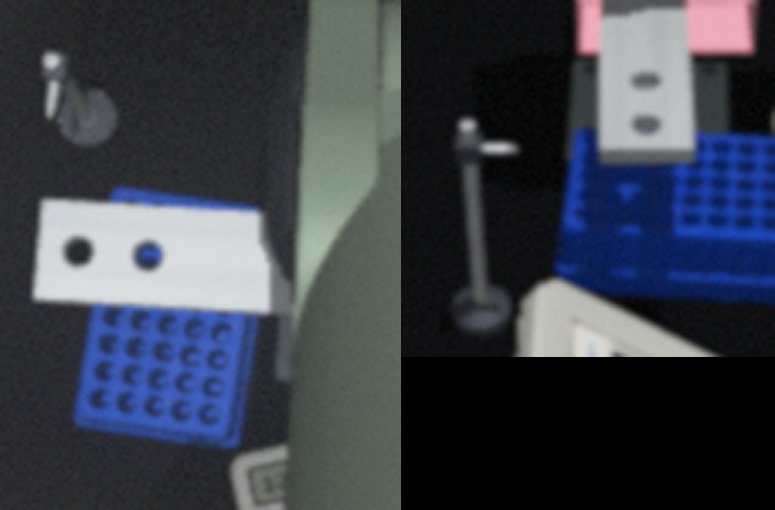

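The plate's left end now lies at (42,199)-(33,299) in the top view and at row ~150 in the side view, roughly level with the pointer tip at row 148. Nothing else has moved.

```bash
python3 - <<'E'
from h import *
T=lambda c:un(c,3.4,(235,180));S=lambda c:un(c,3.4,(265,225))
for a in(.08,.088,.096):
  u=np.array([np.sin(a),np.cos(a),0])
  for p in(at('top',T([(42,199),(33,299),(51,117)]),.13),at('side',S([(198,149),(294,151),(117,148)]),.13)):
    d=p[0]-p[1];print('remaining',((p[2]-p[:2].mean(0))@u).round(4),p[:2].mean(0).round(4),'yaw',np.arctan2(d[1],d[0]).round(3))
E
```

```text
remaining 0.0005 [ 0.4988 -0.0456  0.13  ] yaw -0.061
remaining -0.0007 [ 0.4979 -0.047   0.13  ] yaw -0.099
remaining 0.001 [ 0.4988 -0.0456  0.13  ] yaw -0.061
remaining -0.0002 [ 0.4979 -0.047   0.13  ] yaw -0.099
remaining 0.0015 [ 0.4988 -0.0456  0.13  ] yaw -0.061
remaining 0.0004 [ 0.4979 -0.047   0.13  ] yaw -0.099
```

```bash
python3 -c "
from workcell import bot
print(bot.job_done())"
```

```text
the job is handed in; nothing more can be done
None
```

The job is handed in: I slid the plate about 65 mm left along the stand, and its end measured within about 1 mm of the left pointer in both cameras; the gripper still holds it there at about 42 N, pressed onto the rail and in line with the stand.

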